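# Set and tighten the length stop of a portion cutter

## Robot

A 6-joint arm with a two-finger parallel gripper is mounted at the origin on the work surface. World frame = base frame: x ahead of the robot, y to its left, z up, the work surface at z = 0. Lengths are in mm, angles in rad, forces in N, time in s.
With the tool pointing down it reaches from about 275 to 1000 mm from the base axis. Payload 8.4 kg.
Tool frame: the origin (TCP) lies on the centre line of the jaws, within the pads' length; the fingertips stand 17 mm ahead of it and the grasp point (between the pads) lies 2 mm behind it (r.tcp_to_tips is the z of the fingertips in the tool frame, in mm); z points along the fingers, y is the direction in which the jaws open and shut (so a half turn about z gives the same grasp; the last joint's range is limited). The gripper opens to 85 mm and grips with 20 to 120 N. Pads are 22 mm wide; open, the fingers measure 114 mm over their backs; the gripper's body (76 mm by 85 mm) begins 54 mm behind the grasp point. The pads swing forward as they close: fully open they stand 13 mm farther back than shut.
Start: joints at [1.233, 0.353, 1.633, -0, 1.155, -0.002], TCP at [205.951, 590.095, 221.781] pointing down, gripper open.
Joint ranges: [-2.63, 2.63], [-0.92, 2.1], [0.06, 2.66], [-1.3, 4.44], [0, 2.69], [-3.02, 3.02]. Speed limits (rad/s): [2.22, 2.22, 2.79, 3.14, 3.14, 3.14].

## Interface

Orientations are given as [roll, pitch, yaw] about the fixed x, y, z axes, in that order (R = Rz(yaw) Ry(pitch) Rx(roll)).
In Python, from rig import r, cams, job gives the robot as it stands.
- The arm moves only by the tool drive_tool, never from a script. Its argument "deltas" is a list of rows, each a list of 4 numbers: the shift along the tool's x, y, z in cm, then the turn about the tool's z in rad. In form: [[x, y, z, roll], ...]. A call has 1 to 12 rows; each row shifts and turns the commanded pose from where the row before left it, along the tool's axes as they then stand; what a row does not reach is not made up. A row lasts 1/12 s, in which the tool goes at most 41.7 mm and 7.16 degrees, less where a joint would pass 70% of its speed; a pose out of reach is approached as far as the arm can. A call with a gripper value outside its range is refused whole. "jaw" is the closure, from 0 (fully open) to 1 (shut), set as the call begins (left out, the last holds). The fingers move at their own pace and stop on an object; "force" is the grip in N (left out, the last holds). Time passes only in rows, so rows that do not move let the fingers close. It gives the time, the measured TCP pose, the force and the opening at its end, in the units of the state.
- r.sense(): the state, without advancing time (a new reading comes with each control period).
- cams.grab_frame(name): name is "scene" or "top" or "wrist"; returns (picture, depth): 480x640x3 uint8, red, green, blue; 480x640 float32, mm along the optical axis (not along the pixel's ray), 0 where there is no reading.
- cams.camera_params(name): a dict with "fx", "fy", "cx", "cy" (pixels), "R" (3x3) and "t" (3): a world point X has camera coordinates R X + t. Camera axes: x right, y down, z forward; pixel columns grow to the right and rows downward; lengths in mm; the calibration is good to about 2 mm. The wrist camera is an equidistant fisheye: a pixel r from the principal point sees the ray r / f radians off the axis. A picture is of the moment at which its call begins: read the wrist's pose just before it. camera_params takes no time and is no camera call; for the wrist camera it gives the pose at the moment of the call.
- job.sign_off(): hands the job in, once; it reports no verdict.
The state is a dict: "clock": time; "qpos": joint angles; "qvel": joint speeds; "joint_efforts": joint torques, N m; "eef_pos": TCP position; "tcp_rot": TCP orientation; "contact_force": force on the tool from outside, world axes, zero at the start; "wrist_torque": the same for the moment, N m; "opening": opening from 0.0 (shut) to 1.0 (fully open).
Only numpy, scipy, OpenCV 4.12 (cv2) and the standard library are available. Lean on these libraries where they do the work, as an engineer would, in place of code of your own. Each camera call takes 0.05 s, during which the arm holds its last target. There are 200 camera calls.

## Task

Push the blue length stop of the portion cutter fully home against the upright knife guide, then tighten its three-wing knob clockwise (seen from above) by stroking the wings with the fingertips until it is fully tight, its red wing pointing along the bar towards the red dot. Only push gently: do not pinch or squeeze the knob or the stop, and leave the lemon half and the other kitchen things where they are. Finish clear of everything.

Things in the scene. Friction and masses are not known exactly. Their poses are not given: they have to be found in the camera images.
- cutter: Portion cutter, fixed, yaw 0.05 to 0.65 rad. White board 260 x 260 x 20 mm; origin at its underside's centre, z up. Upright steel knife guide along its +y side: inner face at y = +75 mm, top 130 mm above the table. The knob's stud at x = +40, y = +15 mm is 60 mm from the guide: a hand has room to work the knob only in the half away from the guide (-y)
- stop (a joint): Slide of the blue length stop along the cutter's +y, in m: 0 = home, bar end against the guide; negative = that far out towards -y (start -0.040 to -0.020, end of travel -0.045). Slides with about 2 N of friction and stays where left
- stop_tab (a point): Centre of the outer (-y) face of the stop's blue upright tab, 45 mm above the table; cutter x = 0, y = -81 mm when home; axes as the cutter's. Tab 160 mm long (x -80 to +80), 6 mm thick, 66 mm high, sprung: gives 3 N/mm up to 7 mm. Its flat bar, 30 mm wide, runs under the knob to the guide, top 26 mm above the table, with a 12 mm red dot
- wing (a joint): Turn of the black three-wing knob about its upright stud, in rad, growing clockwise seen from above: 0 = fully tight, at its stop; negative = still to turn (start -4.4 to -2.0, loosest -4.8). Turns freely with 0.04 N m of friction and stays where left. The wings sit on a rubber bush: pressed against the tight stop they twist on by up to 0.3 rad (2 N m/rad) and spring back
- stud (a point): Point on the knob's axis, fixed on the cutter, 50 mm above the table (about mid-height of the wings); axes as the cutter's
- red_tip (a point): Outer end of the red-tipped wing, at mid-height. Three wings 120 deg apart, each 7 mm thick, upright, from the hub (radius 12 mm) to 40 mm from the axis, 40 to 64 mm above the table; 14 mm free between wings and bar. When tight this tip lies in the cutter's -y direction from the axis, towards the red dot
- lemon: Bystander, stays put: yellow lemon half, flat side down on the board, 56 mm wide, 32 mm high; origin at the centre of its underside
- ramekin: Bystander, stays put: white ramekin, 72 mm wide, 42 mm high, on the table beyond the cutter; origin at the centre of its underside
- bottle_white: Bystander, stays put: white sauce bottle with a blue band, 64 mm wide, 190 mm high; origin at the centre of its underside
- bottle_red: Bystander, stays put: red sauce bottle, 64 mm wide, 190 mm high; origin at the centre of its underside
- tub: Bystander, stays put: pink tub with a white cap, 100 mm wide, 110 mm high; origin at the centre of its underside
- bowl: Bystander, stays put: white bowl, 130 mm wide, 55 mm high; origin at the centre of its underside
- spoon: Bystander, stays put: spoon lying on the table, about 190 mm long; origin near its middle

How it is judged (in metres and radians):
On the way, in this order (a step that is already met when the one before it is completed fails the run):
1. the length stop is home against the knife guide (value of joint stop above -0.003 m), for 0.2 s.
2. the knob is tight with the stop home (value of joint wing above -0.15 rad and value of joint stop above -0.003 m), for 0.2 s.
At the end, for the whole second after the job is handed in: The length stop is within 3 mm of home, the knob within 0.15 rad of its tight stop and at rest, every bystander within 15 mm of where it stood (all of step 2 and velocity of joint wing between -0.05 and 0.05 rad/s and not (distance of lemon from where it was at the start of the episode above 0.015 m) and not (distance of ramekin from where it was at the start of the episode above 0.015 m) and not (distance of bottle_white from where it was at the start of the episode above 0.015 m) and not (distance of bottle_red from where it was at the start of the episode above 0.015 m) and not (distance of tub from where it was at the start of the episode above 0.015 m) and not (distance of bowl from where it was at the start of the episode above 0.015 m) and not (distance of spoon from where it was at the start of the episode above 0.015 m)); the robot touches nothing.
It fails at once if the cutter's knob, stop or frame is pinched, squeezed or struck with over 40 N by the fingers (contact force between the fingers and cutter above 40 N).
It fails at once if a bystander is moved more than 15 mm, lifted or carried (distance of any of lemon, ramekin, bottle_white, bottle_red, tub, bowl, spoon from where it was at the start of the episode above 0.015 m).
It also fails if it takes over 58 s, if anything falls off the work surface, if the arm or the gripper's body presses on something with over 40 N, if the wrist force passes 120 N, or if a joint passes its speed limit or range.

## Working session

There is one attempt and no reset: what is moved stays moved. The work goes in short steps, Python scripts to look and compute and a tool call to move; the robot and the scene stay as the last step left them, time stands still between calls to the robot, and variables do not carry over. Pictures are saved under pics/ and viewed, about 8 in all and at most 12, crops included, and the job is handed in when it is done.

Besides the shell and the picture viewer there is one more tool, called after "Call:" in YAML: its name, and indented under it one key for each argument. drive_tool: Moves the arm, as the interface text tells. Its arguments: {"type":"object","properties":{"deltas":{"type":"array"},"jaw":{"type":"number"},"force":{"type":"number"}},"required":["deltas"]}

```bash
mkdir -p pics; ls; cat > h.py <<'E'
from rig import r, cams, job
import numpy as np, cv2
def grab(n,f):
    p=cams.camera_params(n); im,d=cams.grab_frame(n); np.savez('pics/%s.npz'%f,im=im,d=d,**p)
    cv2.imwrite('pics/%s.png'%f,im[:,:,::-1]); return im,d,p
def cast(p,u,v,z):
    "ray of a pinhole pixel onto plane z"
    R,t=np.array(p['R']),np.array(p['t']); c=-R.T@t
    w=R.T@np.array([(u-p['cx'])/p['fx'],(v-p['cy'])/p['fy'],1]); return c+w*(z-c[2])/w[2]
def pt(p,u,v,d):
    R,t=np.array(p['R']),np.array(p['t'])
    return R.T@(np.array([(u-p['cx'])/p['fx'],(v-p['cy'])/p['fy'],1])*d-t)
E
python3 - <<'E'
from h import *
for n in ('top','scene'):
    im,d,p=grab(n,n+'0'); print(n,p)
print(r.sense())
a=cv2.imread('pics/top0.png');cv2.imwrite('pics/t.png',a)
E
```

```text
pics
top {'fx': 566.1249601364469, 'fy': 566.1249601364469, 'cx': 313.4392138644995, 'cy': 235.33577517233346, 'R': array([[-0.01084456, -0.99989168,  0.00995074],
       [-0.99759516,  0.01013731, -0.06856477],
       [ 0.06845646, -0.01067037, -0.99759704]]), 't': array([ -14.06579512,  534.44720765, 1341.47337692])}
scene {'fx': 457.5474730865189, 'fy': 457.5474730865189, 'cx': 315.6725170674467, 'cy': 241.86852818067143, 'R': array([[-0.1024366 ,  0.99463459,  0.01444931],
       [ 0.8005992 ,  0.09105669, -0.59224116],
       [-0.59037925, -0.04909907, -0.80563119]]), 't': array([  53.38341132, -377.67740479, 1428.66501705])}
{'clock': 0.1, 'qpos': array([ 1.23262139e+00,  3.53588497e-01,  1.63405867e+00,  5.02480584e-05,
        1.15521529e+00, -2.38206697e-03]), 'qvel': array([-0.00077625, -0.00172577, -0.0027107 ,  0.00088637,  0.0004682 ,
        0.00046911]), 'joint_efforts': array([-5.23326853e-04, -6.06359553e+01, -3.42819464e+01,  1.84963784e-05,
        3.93671013e-03, -5.15020218e-06]), 'eef_pos': array([205.77526574, 589.68288843, 221.13123814]), 'tcp_rot': array([-3.14032297e+00, -4.89698460e-05,  2.80577944e+00]), 'contact_force': array([ 0.61343302, -0.26769596, -0.45940283]), 'wrist_torque': array([-0.00506917, -0.01331833,  0.00012317]), 'opening': 0.9947919765241422}
```

View pics/top0.png

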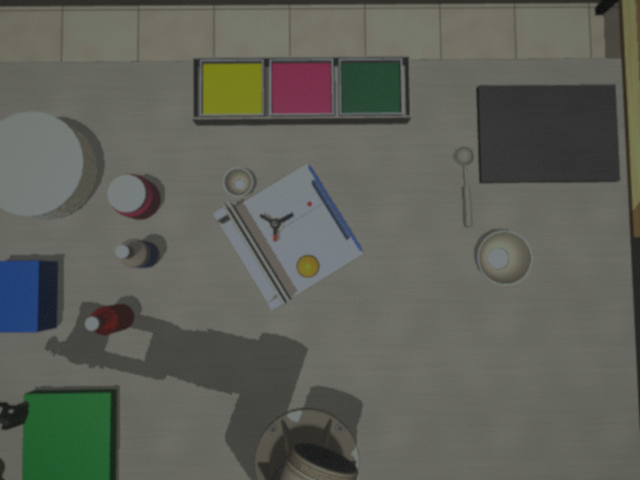

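View pics/scene0.png

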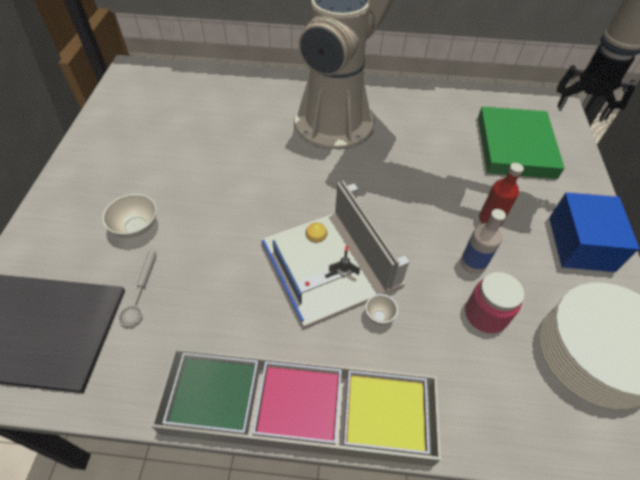

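The top view shows the cutter at about (290,235), with the guide on its lower left, the tab on its right, the knob hub near (275,224), the red tip near (275,238) and the red dot near (309,204). Next I'll measure these with masks.

```bash
python3 - <<'E'
from h import *
z=np.load('pics/top0.npz'); im=z['im'];d=z['d'];p=z
x0,y0,x1,y1=200,150,375,320
hsv=cv2.cvtColor(im,cv2.COLOR_RGB2HSV)
H,S,V=[hsv[:,:,i].astype(int) for i in range(3)]
M=np.zeros(H.shape,bool);M[y0:y1,x0:x1]=1
red=M&((H<8)|(H>172))&(S>120)
n,l,s,c=cv2.connectedComponentsWithStats(red.astype(np.uint8))
for i in range(1,n): print('red',s[i],c[i],'z26',cast(p,*c[i],26)[:2],'z60',cast(p,*c[i],60)[:2])
yel=M&(H>15)&(H<35)&(S>120)
v,u=np.nonzero(yel);print('lemon',cast(p,u.mean(),v.mean(),16)[:2])
blue=M&(H>100)&(H<130)&(S>80)
n,l,s,c=cv2.connectedComponentsWithStats(blue.astype(np.uint8))
for i in range(1,n):
  if s[i][4]>10:
    v,u=np.nonzero(l==i);P=np.array([pt(p,a,b,d[b,a]) for a,b in zip(u,v)]);print('blue',s[i],P.min(0),P.max(0))
    print(cv2.minAreaRect(P[:,:2].astype(np.float32)))
    Q=P[P[:,2]>55]; 
    if len(Q)>8: print('toptab',len(Q),cv2.minAreaRect(Q[:,:2].astype(np.float32)),np.median(Q[:,2]))
dark=M&(V<70)
v,u=np.nonzero(dark&(np.hypot(np.arange(640)[None]-275,np.arange(480)[:,None]-225)<28))
P=np.array([pt(p,a,b,d[b,a]) for a,b in zip(u,v)]);
Q=P[(P[:,2]>35)];print('knob',len(P),len(Q),Q.mean(0),np.percentile(Q[:,2],[10,50,90]))
# guide top: z~130
vv,uu=np.nonzero(M&(d>0));P=np.array([pt(p,a,b,d[b,a]) for a,b in zip(uu,vv)])
Q=P[(P[:,2]>115)&(P[:,2]<140)];print('guide',len(Q),cv2.minAreaRect(Q[:,:2].astype(np.float32)))
Q=P[(P[:,2]>12)&(P[:,2]<24)];print('board',len(Q),cv2.minAreaRect(Q[:,:2].astype(np.float32)))
b=(im[y0:y1,x0:x1,::-1]).copy();b=cv2.resize(b,None,fx=4.5,fy=3.5*4.5/3.5*0.77,interpolation=cv2.INTER_CUBIC);b=cv2.resize(im[y0:y1,x0:x1,::-1],None,fx=3.5,fy=3.5,interpolation=cv2.INTER_CUBIC);cv2.imwrite('pics/crop.png',cv2.convertScaleAbs(b,alpha=1.4))
E
```

```text
red [308 203   3   2   6] [309.  203.5] z26 [610.36728374  -9.78319284] z60 [606.10314128  -9.66687803]
red [274 235   2   5  10] [274.5 237. ] z26 [530.7128847   73.37577545] z60 [528.45628943  71.39621666]
lemon [461.30726852  -4.51722674]
blue [308 166  54  85 269] [ 497.57579354 -132.51391728   -6.04696033] [701.9639591   -8.29412522  35.56810949]
((600.6126708984375, -71.9609375), (236.8177947998047, 9.777225494384766), 31.129486083984375)
blue [312 181  37  57 184] [441.17688651 -99.61984272  48.41881289] [ 658.76074718   -5.16811521 1375.03408348]
((547.5405883789062, -55.8565559387207), (89.45071411132812, 218.0108642578125), 86.8280258178711)
toptab 174 ((547.5405883789062, -55.8565559387207), (89.45071411132812, 218.0108642578125), 86.8280258178711) 64.48483642355484
knob 174 163 [557.05463315  76.90396614  62.28611761] [52.61305606 62.10369155 68.3913836 ]
guide 722 ((485.0154113769531, 119.43452453613281), (259.9620666503906, 41.01163864135742), 31.147172927856445)
board 8594 ((564.3753051757812, 56.08984375), (330.5110778808594, 260.3393859863281), 31.094484329223633)
```

View pics/crop.png

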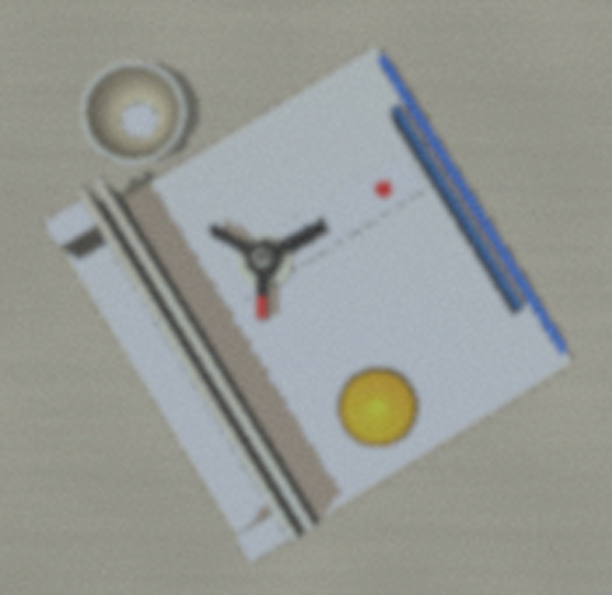

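```bash
python3 - <<'E'
from h import *
p=np.load('pics/top0.npz')
C=lambda u,v,z: cast(p,u/3.5+200,v/3.5+150,z)[:2]
a,b=C(378,50,20),C(568,355,20); f=a-b; print('front edge len',np.hypot(*f),'yaw',np.arctan2(f[1],f[0]))
g0,g1=C(122,182,130),C(318,520,130);f=g0-g1;print('guide inner',g0,g1,np.hypot(*f),np.arctan2(f[1],f[0]))
t0,t1=C(397,108,78),C(520,306,78);f=t0-t1;print('tab',np.hypot(*f),np.arctan2(f[1],f[0]))
yaw=0.543;R=np.array([[np.cos(yaw),-np.sin(yaw)],[np.sin(yaw),np.cos(yaw)]])
hub=C(263,258,64);O=hub-R@[40,15];print('hub',hub,'O',O)
for n,q in dict(a=a,b=b,g0=g0,g1=g1,t0=t0,t1=t1,dot=C(383,189,26),red=C(263,312,64),w2=C(325,224,64),w3=C(212,230,64),lem=C(377,407,20)).items(): print(n,R.T@(q-O))
print(r.tcp_to_tips)
E
```

```text
front edge len 247.88344735432804 yaw 0.5423397115400391
guide inner [602.23290979 154.41169892] [388.50904264  32.40192715] 246.09810197800127 0.5187292685303226
tab 153.89227468851806 0.5414804072222756
hub [559.10575965  69.48126991] O [532.60986501  35.97056166]
a [ 126.07654216 -127.87688526]
b [-121.80685116 -127.71321069]
g0 [120.80797528  65.43014954]
g1 [-125.21764595   71.40254409]
t0 [  76.88124727 -112.22338489]
t1 [ -77.01084974 -111.98953139]
dot [ 41.36604966 -79.5911065 ]
red [ 9.37082913 33.74562069]
w2 [ 37.71810897 -31.8922912 ]
w3 [73.70312953 34.06362634]
lem [-83.2908903    2.20966346]
17.0
```

Call:
drive_tool:
  deltas:
    - [0,0,-3,0]
    - [0,0,-3,0]
    - [-1.3,-1,0,0]
    - [-2.58,-2.066,0,0]
    - [-2.58,-2.066,0,0]
    - [-2.58,-2.066,0,0]
    - [-2.58,-2.066,0,0]
    - [-2.58,-2.066,0,0]
    - [-2.58,-2.066,0,0]
    - [-2.58,-2.066,0,0]
    - [-2.58,-2.066,0,0]
    - [-2.58,-2.066,0,0]
  jaw: 1
  force: 20

```text
clock: 1.1
eef_pos: [373.3, 322.6, 281.6]
tcp_rot: [-3.141, -0.0, 2.806]
contact_force: [0.6, 0.2, -0.1]
opening: 0.004
```

Call:
drive_tool:
  deltas:
    - [-2.58,-2.066,0,0]
    - [-2.58,-2.066,0,0]
    - [-2.58,-2.066,0,0]
    - [-2.58,-2.066,0,0]
    - [-2.58,-2.066,0,0]
    - [-2.58,-2.066,0,0]
    - [-2.58,-2.066,0,0]
    - [-2.58,-2.066,0,0]
    - [-2.58,-2.066,0,0]
    - [-2.58,-2.066,0,0]
    - [-2.58,-2.066,0,0]
    - [-2.58,-2.066,0,0]

```text
clock: 2.1
eef_pos: [583.9, -13.6, 281.4]
tcp_rot: [-3.142, -0.0, 2.806]
contact_force: [0.2, 1.3, 0.1]
opening: 0.002
```

Call:
drive_tool:
  deltas:
    - [-2.58,-2.066,0,0]
    - [-2.58,-2.066,0,0]
    - [-1.3,-1,0,0]
    - [0,0,0,0.115]
    - [0,0,0,0.115]
    - [0,0,0,0.115]
    - [0,0,0,0.115]
    - [0,0,0,0.115]
    - [0,0,0,0.117]
    - [0,0,0,0]

```text
clock: 2.93
eef_pos: [627.2, -81.2, 281.4]
tcp_rot: [-3.141, -0.001, 2.109]
contact_force: [-0.6, 0.1, -0.6]
opening: -0.001
```

Call:
drive_tool:
  deltas:
    - [0,0,3.75,0]
    - [0,0,3.75,0]
    - [0,0,3.75,0]
    - [0,0,3.75,0]
    - [0,0,3.75,0]
    - [0,0,3.75,0]
    - [0,0,0,0]

```text
clock: 3.52
eef_pos: [622.1, -80.6, 49.6]
tcp_rot: [-3.133, -0.007, 2.118]
contact_force: [-2.8, 0.9, -0.4]
opening: -0.002
```

Call:
drive_tool:
  deltas:
    - [0.6,0,0,0]
    - [0.6,0,0,0]
    - [0.6,0,0,0]
    - [0.6,0,0,0]
    - [0.6,0,0,0]
    - [0.5,0,0,0]
    - [0.5,0,0,0]
    - [0.4,0,0,0]
    - [0.3,0,0,0]
    - [0.3,0,0,0]
    - [0.3,0,0,0]
    - [0,0,0,0]

```text
clock: 4.52
eef_pos: [599.8, -35.8, 56.6]
tcp_rot: [-3.141, -0.0, 2.114]
contact_force: [-0.1, -0.0, -0.9]
opening: 0.0
```

Call:
drive_tool:
  deltas:
    - [0.2,0,0,0]
    - [0.1,0,0,0]
    - [0.1,0,0,0]
    - [0,0,0,0]
    - [0,0,0,0]

```text
clock: 4.93
eef_pos: [598.1, -32.8, 56.8]
tcp_rot: [-3.142, 0.0, 2.114]
contact_force: [-0.0, 0.4, -0.4]
opening: -0.001
```

Call:
drive_tool:
  deltas:
    - [0.1,0,0,0]
    - [0.1,0,0,0]
    - [0,0,0,0]
    - [0,0,0,0]
    - [0,0,0,0]

```text
clock: 5.35
eef_pos: [597.1, -31.0, 56.8]
tcp_rot: [-3.142, 0.0, 2.114]
contact_force: [-0.4, -0.7, -0.6]
opening: -0.004
```

Call:
drive_tool:
  deltas:
    - [0.1,0,0,0]
    - [0.1,0,0,0]
    - [0,0,0,0]
    - [0,0,0,0]
    - [0,0,0,0]

```text
clock: 5.77
eef_pos: [596.1, -29.3, 56.8]
tcp_rot: [3.142, 0.0, 2.114]
contact_force: [0.4, 0.2, 0.4]
opening: 0.005
```

```bash
python3 - <<'E'
from h import *
im,d,p=grab('top','top1')
cv2.imwrite('pics/crop1.png',cv2.convertScaleAbs(cv2.resize(im[150:320,200:375,::-1],None,fx=3.5,fy=3.5,interpolation=cv2.INTER_CUBIC),alpha=1.4))
E
```

```text
(no output)
```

View pics/crop1.png

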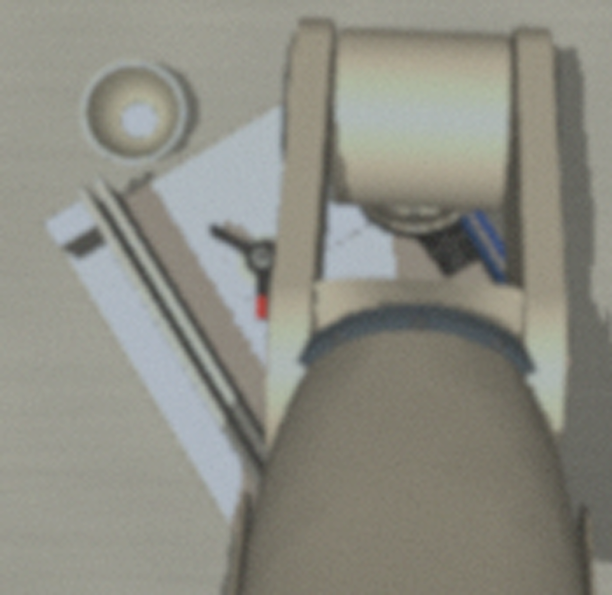

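```bash
python3 - <<'E'
from h import *
im,d,p=grab('scene','sc1')
cv2.imwrite('pics/sc1c.png',cv2.convertScaleAbs(cv2.resize(im[175:335,245:415,::-1],None,fx=3.5,fy=3.5,interpolation=cv2.INTER_CUBIC),alpha=1.3))
im,d,p=grab('wrist','w1');print({k:p[k] for k in p})
cv2.imwrite('pics/cmb.png',np.hstack([cv2.resize(cv2.imread('pics/sc1c.png'),(425,400)),cv2.resize(im[:,80:560,::-1],(375,375))[:400] if 0 else cv2.copyMakeBorder(cv2.resize(im[:,80:560,::-1],(375,375)),0,25,0,0,cv2.BORDER_CONSTANT)]))
E
```

```text
{'fx': 371.64829954431775, 'fy': 371.64829954431775, 'cx': 319.95324578638986, 'cy': 240.11348608014885, 'R': array([[ 8.56756598e-01,  5.15720803e-01, -4.30237700e-04],
       [ 4.94613891e-01, -8.21455313e-01,  2.83845500e-01],
       [ 1.46031608e-01, -2.43399306e-01, -9.58869932e-01]]), 't': array([-496.04368891, -309.08685063,  126.22965513])}
```

View pics/cmb.png

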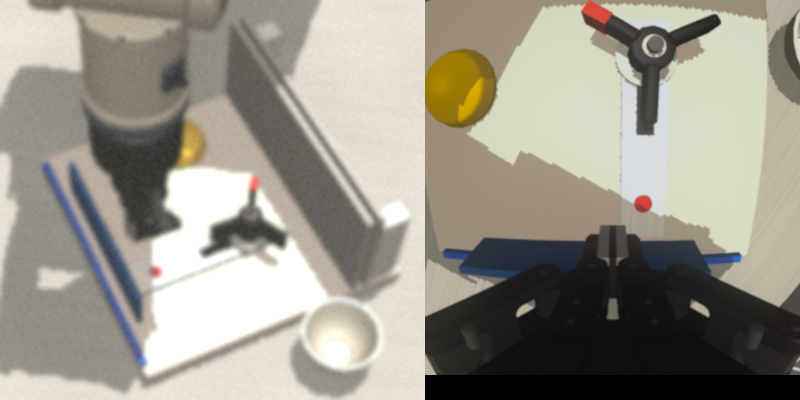

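The fingers look to be on the inner side of the tab: in the wrist view they hide the blue band, and in the scene view they stand between the tab and the knob. I'll measure where the tab really is before moving on.

```bash
cat >> h.py <<'E'
O=np.array([532.6,36.0]);yaw=0.543;RC=np.array([[np.cos(yaw),-np.sin(yaw)],[np.sin(yaw),np.cos(yaw)]])
def cut(X): return RC.T@(np.asarray(X)[:2]-O)
def castf(p,u,v,z):
    "fisheye"
    a,b=u-p['cx'],v-p['cy'];q=np.hypot(a,b);th=q/p['fx']
    R,t=np.array(p['R']),np.array(p['t']);c=-R.T@t
    w=R.T@np.array([np.sin(th)*a/q,np.sin(th)*b/q,np.cos(th)]);return c+w*(z-c[2])/w[2]
E
python3 - <<'E'
from h import *
p=np.load('pics/w1.npz');f=lambda u,v:((u-425)*1.28+80,v*1.28)
for n,u,v,z in [('tabtopR',710,272,78),('tabtopL',462,272,78),('tabbotR',700,242,12),('tabbotL',485,240,12),('dot',643,203,26),('hub',655,44,64),('w2',648,133,64),('fingertip',613,228,40),('rimR',740,258,20),('rimL',445,253,20)]:
    print(n,cut(castf(p,*f(u,v),z)))
p=np.load('pics/sc1.npz')
g=lambda u,v:(u*1.4/3.5+245,v*1.4/3.5+175)
for n,u,v,z in [('tabtop near',140,270,78),('tabbot near',140,318,12),('tabtop far',70,165,78),('dot',155,271,26),('tip',160,232,40),('hub',248,228,64),('rim near',145,362,20),('rim far',45,163,20)]: print(n,cut(cast(p,*g(u,v),z)))
im=p['im'];d=p['d'];H=cv2.cvtColor(im,cv2.COLOR_RGB2HSV)
m=(H[...,0]>100)&(H[...,0]<130)&(H[...,1]>80);m[:,:245]=0;m[:,415:]=0;m[:175]=0;m[335:]=0
v,u=np.nonzero(m);P=np.array([pt(p,a,b,d[b,a]) for a,b in zip(u,v)]);Q=np.array([[*cut(x),x[2]] for x in P])
for lo,hi in((5,25),(25,40),(40,60),(60,75),(75,90)):
    q=Q[(Q[:,2]>lo)&(Q[:,2]<hi)];print(lo,len(q),np.percentile(q[:,1],[5,25,50,75,95]) if len(q) else '',np.percentile(q[:,0],[2,98])if len(q) else '')
E
```

```text
tabtopR [  75.05731584 -104.15690023]
tabtopL [ -67.88066621 -107.34360917]
tabbotR [  89.5298773  -119.39451194]
tabbotL [ -82.38587878 -119.16850799]
dot [ 41.52467009 -81.55803009]
hub [42.12451378 14.06568769]
w2 [ 38.92200418 -31.09569643]
fingertip [ 21.41993643 -93.42879438]
rimR [ 123.48346261 -131.65245047]
rimL [-120.41578505 -130.02894349]
tabtop near [  65.04478011 -105.19453267]
tabbot near [  74.39270609 -110.20771841]
tabtop far [ -64.58489865 -117.67172363]
dot [ 42.7980887  -80.82439498]
tip [ 14.3270368  -62.70771834]
hub [57.73749787  4.58058714]
rim near [ 119.97585527 -125.75393641]
rim far [-118.25756904 -126.18389483]
5 60 [-130.67079054 -129.66410848 -128.01859726 -126.91747833 -126.57352536] [-109.57085326  112.71319119]
25 101 [-130.61868499 -130.02381618 -129.06244647 -128.06532043 -127.14824165] [-101.17625764  120.82283609]
40 20 [-117.07705637 -116.93712834 -116.80886269 -116.5862007  -116.10978077] [-55.98318495  76.17801669]
60 84 [-117.2508855  -116.7361521  -116.06121956 -115.35626858 -114.65323274] [-66.59128738  77.50905808]
75 0
```

```bash
python3 - <<'E'
from h import *
p=np.load('pics/sc1.npz');d=p['d']
for u in range(292,320,4):
    print(u,[(v,*[int(x) for x in (lambda X:(*cut(X),X[2]))(pt(p,u,v,d[v,u]))]) for v in range(256,276,4)])
p=np.load('pics/w1.npz');d=p['d'];R,t=p['R'],p['t']
for v in range(284,340,8):
    row=[]
    for u in (314,320,326):
        a,b=u-p['cx'],v-p['cy'];q=np.hypot(a,b);th=q/p['fx'];k=np.tan(th)/q if q else 0
        X=R.T@(np.array([a*k,b*k,1])*d[v,u]-t);row.append((*cut(X).astype(int),int(X[2])))
    print(v,row)
E
```

```text
292 [(256, -46, -79, 18), (260, -33, -85, 22), (264, -22, -89, 21), (268, -14, -93, 17), (272, -3, -98, 20)]
296 [(256, 35, -102, 140), (260, 28, -100, 114), (264, 25, -99, 93), (268, 25, -99, 77), (272, 0, -90, 20)]
300 [(256, 45, -97, 150), (260, 36, -94, 121), (264, 49, -99, 127), (268, 49, -100, 112), (272, 2, -80, 16)]
304 [(256, 61, -95, 170), (260, 39, -86, 120), (264, 68, -99, 153), (268, 70, -99, 140), (272, 7, -72, 19)]
308 [(256, 62, -87, 166), (260, 69, -90, 164), (264, 75, -93, 159), (268, 83, -96, 157), (272, 12, -64, 20)]
312 [(256, -24, -36, 21), (260, 65, -79, 151), (264, 80, -86, 161), (268, 5, -50, 18), (272, 15, -55, 18)]
316 [(256, -21, -27, 19), (260, -10, -32, 20), (264, 81, -78, 157), (268, 9, -42, 19), (272, 19, -46, 18)]
284 [(np.int64(17), np.int64(-97), 19), (np.int64(21), np.int64(-98), 18), (np.int64(24), np.int64(-97), 19)]
292 [(np.int64(18), np.int64(-77), 74), (np.int64(21), np.int64(-78), 73), (np.int64(23), np.int64(-77), 74)]
300 [(np.int64(18), np.int64(-78), 80), (np.int64(21), np.int64(-77), 82), (np.int64(23), np.int64(-77), 81)]
308 [(np.int64(18), np.int64(-77), 88), (np.int64(21), np.int64(-77), 88), (np.int64(23), np.int64(-77), 88)]
316 [(np.int64(19), np.int64(-78), 93), (np.int64(21), np.int64(-77), 94), (np.int64(23), np.int64(-77), 94)]
324 [(np.int64(19), np.int64(-78), 99), (np.int64(21), np.int64(-78), 99), (np.int64(23), np.int64(-78), 99)]
332 [(np.int64(19), np.int64(-78), 103), (np.int64(21), np.int64(-79), 103), (np.int64(23), np.int64(-79), 103)]
```

Call:
drive_tool:
  deltas:
    - [0,0,-1.5,0]
    - [0,0,-1.5,0]
    - [-2,0,0,0]
    - [-2,0,0,0]
    - [-2,0,0,0]
    - [-0.5,0,0,0]
    - [0,0,1.5,0]
    - [0,0,1.5,0]
    - [0,0,0,0]
    - [0,0,0,0]

```text
clock: 6.75
eef_pos: [628.6, -84.6, 56.1]
tcp_rot: [-3.14, -0.002, 2.114]
contact_force: [0.6, 0.3, 0.4]
opening: 0.002
```

```bash
cat >> h.py <<'E'
def wristprof(name,us=(314,320,326),vs=range(276,340,4)):
    s=r.sense();im,d,p=grab('wrist',name);R,t=p['R'],p['t'];print('tcp',cut(s['eef_pos']).round(1),s['eef_pos'][2].round(1),'F',s['contact_force'].round(1))
    for v in vs:
        row=[]
        for u in us:
            a,b=u-p['cx'],v-p['cy'];q=np.hypot(a,b);k=np.tan(q/p['fx'])/q if q else 0
            X=R.T@(np.array([a*k,b*k,1])*d[v,u]-t);row.append(tuple(int(i) for i in (*cut(X),X[2])))
        print(v,*row)
E
python3 - <<'E'
from h import *
wristprof('w2')
print(r.sense()['qpos'])
E
```

```text
tcp [  19.9 -152.8] 56.1 F [0.6 0.3 0.4]
276 (16, -164, 0) (20, -164, 0) (23, -165, 0)
280 (16, -167, 0) (20, -167, 0) (23, -167, 0)
284 (16, -170, 0) (20, -170, 0) (23, -170, 0)
288 (18, -142, 69) (20, -142, 69) (22, -142, 69)
292 (18, -142, 73) (20, -141, 73) (22, -141, 74)
296 (18, -141, 77) (20, -141, 77) (22, -141, 77)
300 (18, -142, 80) (20, -142, 79) (22, -142, 80)
304 (18, -141, 84) (20, -142, 83) (22, -141, 84)
308 (18, -142, 87) (20, -141, 87) (22, -142, 86)
312 (18, -141, 91) (20, -142, 89) (22, -141, 91)
316 (18, -142, 93) (20, -142, 92) (22, -142, 92)
320 (18, -142, 96) (20, -142, 95) (22, -142, 95)
324 (18, -142, 99) (20, -141, 100) (22, -142, 99)
328 (18, -142, 101) (20, -142, 101) (22, -141, 102)
332 (18, -143, 102) (20, -143, 102) (22, -142, 103)
336 (18, -144, 102) (20, -145, 102) (22, -144, 102)
[-1.36047930e-01  5.55542535e-01  1.72812535e+00  7.30874876e-05
  8.58546274e-01 -6.79245047e-01]
```

The depth profile puts the visible fingertips at z≈67 with the TCP at 56, so they sit about 28 mm higher than the nominal offset suggests. They passed over the tab. I'll lower by 25 mm and recheck.

Call:
drive_tool:
  deltas:
    - [0,0,1,0]
    - [0,0,1,0]
    - [0,0,0.5,0]
    - [0,0,0,0]
    - [0,0,0,0]

```text
clock: 7.22
eef_pos: [629.3, -84.9, 31.2]
tcp_rot: [-3.141, -0.001, 2.114]
contact_force: [-0.8, 0.2, -0.4]
opening: 0.001
```

```bash
python3 - <<'E'
from h import *
wristprof('w3',us=(320,),vs=range(276,340,4))
im,d,p=grab('scene','sc3')
a=cv2.convertScaleAbs(cv2.resize(im[175:335,245:415,::-1],(425,400),interpolation=cv2.INTER_CUBIC),alpha=1.2)
w=np.load('pics/w3.npz')['im'][:,80:560,::-1];cv2.imwrite('pics/c3.png',np.hstack([a,cv2.copyMakeBorder(cv2.resize(w,(375,375)),0,25,0,0,cv2.BORDER_CONSTANT)]))
E
```

```text
tcp [  20.3 -153.4] 31.2 F [-0.8  0.2 -0.4]
276 (20, -155, -1)
280 (20, -158, 0)
284 (20, -160, 0)
288 (20, -142, 45)
292 (20, -142, 49)
296 (20, -142, 51)
300 (20, -143, 55)
304 (20, -142, 59)
308 (20, -142, 63)
312 (20, -142, 66)
316 (20, -142, 68)
320 (20, -142, 71)
324 (20, -143, 73)
328 (20, -142, 78)
332 (20, -143, 77)
336 (20, -145, 78)
```

View pics/c3.png

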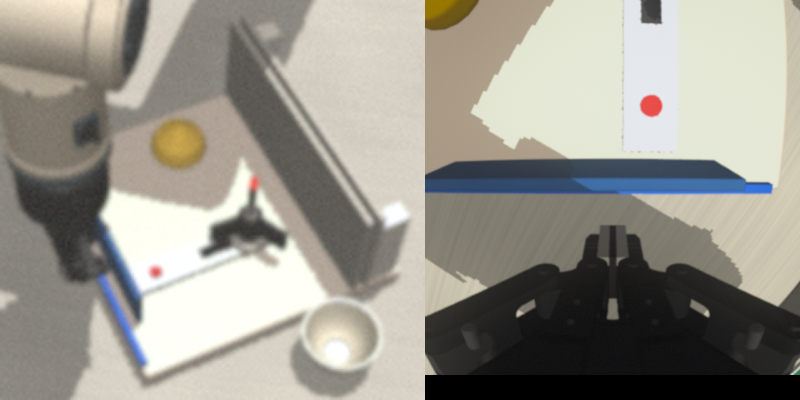

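Call:
drive_tool:
  deltas:
    - [0.8,0,0,0]
    - [0.7,0,0,0]
    - [0.4,0,0,0]
    - [0.4,0,0,0]
    - [0.4,0,0,0]
    - [0.4,0,0,0]
    - [0.4,0,0,0]
    - [0.4,0,0,0]
    - [0.4,0,0,0]
    - [0.4,0,0,0]
    - [0.4,0,0,0]
    - [0.3,0,0,0]

```text
clock: 8.32
eef_pos: [601.7, -38.3, 31.9]
tcp_rot: [3.141, 0.0, 2.114]
contact_force: [1.4, -2.4, 1.1]
opening: 0.001
```

Call:
drive_tool:
  deltas:
    - [0.2,0,0,0]
    - [0.2,0,0,0]
    - [0.1,0,0,0]
    - [0,0,0,0]

```text
clock: 8.65
eef_pos: [599.1, -34.2, 31.8]
tcp_rot: [3.141, -0.0, 2.114]
contact_force: [1.9, -1.7, 0.6]
opening: 0.002
```

Call:
drive_tool:
  deltas:
    - [0.1,0,0,0]
    - [0.1,0,0,0]
    - [0,0,0,0]
    - [0,0,0,0]

```text
clock: 8.98
eef_pos: [598.2, -32.7, 31.8]
tcp_rot: [3.141, 0.0, 2.114]
contact_force: [1.2, -1.9, -0.0]
opening: -0.0
```

Call:
drive_tool:
  deltas:
    - [0.1,0,0,0]
    - [0.1,0,0,0]
    - [0,0,0,0]
    - [0,0,0,0]

```text
clock: 9.32
eef_pos: [597.5, -31.5, 31.8]
tcp_rot: [3.141, 0.001, 2.114]
contact_force: [3.3, -4.5, -0.6]
opening: 0.003
```

Call:
drive_tool:
  deltas:
    - [0.1,0,0,0]
    - [0.1,0,0,0]
    - [0,0,0,0]
    - [0,0,0,0]

```text
clock: 9.65
eef_pos: [596.9, -30.4, 31.9]
tcp_rot: [3.141, 0.002, 2.114]
contact_force: [5.3, -8.7, -1.8]
opening: -0.001
```

Force climbs at about 3 N/mm, so the stop is home. I'll hold, retreat, lift, and move over the pre-stroke point on the +x side of the front wing.

Call:
drive_tool:
  deltas:
    - [0.05,0,0,0]
    - [0,0,0,0]
    - [0,0,0,0]
    - [-0.5,0,0,0]
    - [-1.5,0,0,0]
    - [-1,0,0,0]
    - [0,0,-2.6,0]
    - [0,0,-2.6,0]
    - [0,0,-2.6,0]
    - [0,0,0,0]

```text
clock: 10.48
eef_pos: [614.4, -55.5, 114.6]
tcp_rot: [3.136, 0.004, 2.113]
contact_force: [0.6, 0.9, -0.7]
opening: 0.003
```

Call:
drive_tool:
  deltas:
    - [2,0.8,0,0]
    - [2,0.8,0,0]
    - [2,0.8,0,0]
    - [2,0.8,0,0]
    - [2,0.8,0,0]
    - [0.6,0.2,0,0]
    - [0,0,0,0]
    - [0,0,0,0]

```text
clock: 11.15
eef_pos: [592.5, 57.4, 109.4]
tcp_rot: [-3.141, -0.0, 2.114]
contact_force: [-0.9, 0.5, 0.1]
opening: 0.006
```

```bash
python3 - <<'E'
from h import *
wristprof('w4',us=(312,320,328),vs=range(276,300,8))
im,d,p=grab('scene','sc4')
a=cv2.convertScaleAbs(cv2.resize(im[175:335,245:415,::-1],(425,400),interpolation=cv2.INTER_CUBIC),alpha=1.2)
w=np.load('pics/w4.npz')['im'][:,80:560,::-1];cv2.imwrite('pics/c4.png',np.hstack([a,cv2.copyMakeBorder(cv2.resize(w,(375,375)),0,25,0,0,cv2.BORDER_CONSTANT)]))
E
```

```text
tcp [ 62.3 -12.6] 109.4 F [-0.9  0.5  0.1]
276 (57, -38, 18) (62, -38, 19) (68, -38, 19)
284 (57, -44, 19) (62, -44, 19) (68, -44, 18)
292 (59, -1, 126) (62, -1, 126) (66, -1, 126)
```

View pics/c4.png

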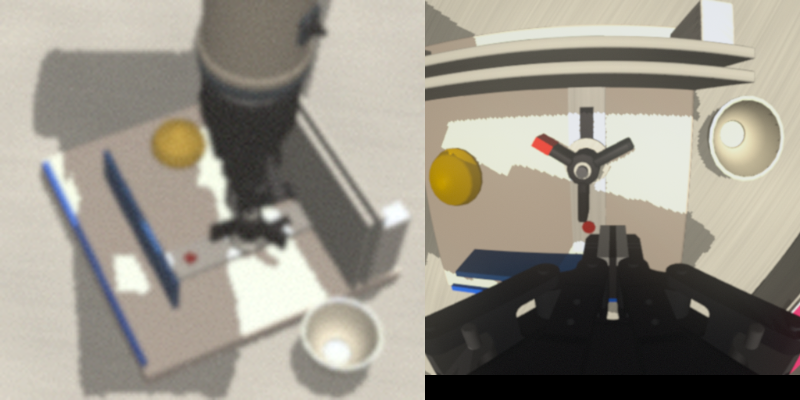

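The tab is in and the bar reaches the guide. The front wing points at the red dot, and the fingers stand on its +x side. I'll descend and make stroke A.

Call:
drive_tool:
  deltas:
    - [0,0,2,0]
    - [0,0,2,0]
    - [0,0,1.6,0]
    - [0,0,1,0]
    - [0,0,0.7,0]
    - [0,0,0.3,0]
    - [0,0,0,0]

```text
clock: 11.83
eef_pos: [592.5, 57.5, 33.5]
tcp_rot: [-3.141, -0.0, 2.113]
contact_force: [-0.4, 0.9, -0.1]
opening: 0.004
```

Call:
drive_tool:
  deltas:
    - [-0.1,-0.55,0,0]
    - [0,-0.5,0,0]
    - [-0.15,-0.35,0,0]
    - [-0.15,-0.35,0,0]
    - [-0.03,-0.46,0,0]
    - [-0.03,-0.46,0,0]
    - [0.18,-0.51,0,0]
    - [0.18,-0.51,0,0]
    - [0.4,-0.45,0,0]
    - [0.4,-0.45,0,0]
    - [0,0,0,0]

```text
clock: 12.75
eef_pos: [547.7, 40.3, 33.6]
tcp_rot: [-3.14, -0.001, 2.114]
contact_force: [-0.2, -1.0, -0.9]
opening: -0.001
```

Call:
drive_tool:
  deltas:
    - [-0.6,0,0,0]
    - [-0.4,0,0,0]
    - [0,0,-2.5,0]
    - [0,0,-2,0]
    - [0,0,0,0]
    - [0,0,0,0]

```text
clock: 13.25
eef_pos: [556.0, 31.3, 79.7]
tcp_rot: [3.139, 0.001, 2.114]
contact_force: [-1.4, 0.4, 0.4]
opening: -0.001
```

```bash
cat >> h.py <<'E'
def knob(name,hint=(41,14.5)):
    "wing directions phi (deg, clockwise from cutter -y) from the wrist camera's depth and the red tip"
    s=r.sense();im,d,p=grab('wrist',name);R,t=p['R'],p['t'];V,U=np.mgrid[0:480,0:640]
    a,b=U-p['cx'],V-p['cy'];q=np.hypot(a,b)+1e-9;k=np.tan(q/p['fx'])/q
    X=(np.stack([a*k,b*k,np.ones_like(a)],-1)*d[...,None]-t)@R
    c=(X[...,:2]-O)@RC-np.array(hint);rr=np.hypot(c[...,0],c[...,1]);ph=np.degrees(np.arctan2(-c[...,0],-c[...,1]))
    ok=(d>0)&(X[...,2]>50)&(X[...,2]<70)&(rr>20)&(rr<44)
    H=cv2.cvtColor(im,cv2.COLOR_RGB2HSV);red=ok&((H[...,0]<8)|(H[...,0]>172))&(H[...,1]>120)
    hub=(d>0)&(X[...,2]>60)&(X[...,2]<80)&(rr<14)
    print('tcp',cut(s['eef_pos']).round(1),s['eef_pos'][2].round(1),'F',s['contact_force'].round(1),'hub off',c[hub].mean(0).round(1) if hub.any() else None)
    h=np.histogram(ph[ok],24,(-180,180))[0];print('hist from -180 by 15:',h)
    if red.any(): print('red phi',np.degrees(np.angle(np.exp(1j*np.radians(ph[red])).mean())).round(1),red.sum(),rr[red].max().round(1))
E
python3 - <<'E'
from h import *
knob('w5')
E
```

```text
tcp [ 17.6 -16.1] 79.7 F [-1.4  0.4  0.4] hub off [-0. -0.]
hist from -180 by 15: [  0 791 101   0   0   0   0   0   7 509  33   0   0   0   0   0  25 756
   7   0   0   0   0   0]
red phi -156.9 622 39.5
```

Red sits at phi −157°, exactly as predicted, and the stud is confirmed. Next is stroke B on the wing at −37°.

Call:
drive_tool:
  deltas:
    - [0.8,2,0,0]
    - [0.8,2,0,0]
    - [0.96,2.14,0,0]
    - [0,0,0,0]
    - [0,0,1.5,0]
    - [0,0,1.5,0]
    - [0,0,1,0]
    - [0,0,0.6,0]
    - [0,0,0,0]
    - [0,0,0,0]

```text
clock: 14.13
eef_pos: [593.7, 85.0, 32.4]
tcp_rot: [-3.141, -0.0, 2.114]
contact_force: [0.1, -0.4, 0.3]
opening: -0.001
```

Call:
drive_tool:
  deltas:
    - [-0.3,-0.4,0,0]
    - [-0.3,-0.4,0,0]
    - [-0.53,-0.37,0,0]
    - [-0.53,-0.37,0,0]
    - [-0.32,-0.6,0,0]
    - [-0.32,-0.6,0,0]
    - [-0.15,-0.35,0,0]
    - [-0.15,-0.35,0,0]
    - [-0.03,-0.46,0,0]
    - [-0.03,-0.46,0,0]

```text
clock: 14.97
eef_pos: [570.2, 39.6, 32.8]
tcp_rot: [3.142, 0.0, 2.114]
contact_force: [0.4, 0.2, -0.4]
opening: -0.002
```

Call:
drive_tool:
  deltas:
    - [0.18,-0.51,0,0]
    - [0.18,-0.51,0,0]
    - [0.4,-0.45,0,0]
    - [0.4,-0.45,0,0]
    - [0,0,0,0]

```text
clock: 15.38
eef_pos: [546.2, 40.1, 32.6]
tcp_rot: [-3.14, -0.001, 2.114]
contact_force: [0.4, -1.9, 0.2]
opening: -0.001
```

Call:
drive_tool:
  deltas:
    - [-0.6,0,0,0]
    - [-0.4,0,0,0]
    - [0,0,-2.5,0]
    - [0,0,-2,0]
    - [0,0,0,0]
    - [0,0,0,0]

```text
clock: 15.88
eef_pos: [554.5, 31.1, 78.7]
tcp_rot: [3.139, 0.001, 2.114]
contact_force: [-0.0, -0.3, -1.0]
opening: -0.0
```

```bash
python3 - <<'E'
from h import *
knob('w6')
E
```

```text
tcp [ 16.2 -15.5] 78.7 F [-0.  -0.3 -1. ] hub off [-0.1  0. ]
hist from -180 by 15: [  0 696 107   0   0   0   0   0   1 525  88   0   0   0   0   0   8 718
  82   0   0   0   0   0]
red phi -34.9 376 42.1
```

Red is at −35°. Stroke C follows, slowing near the stop.

Call:
drive_tool:
  deltas:
    - [0.8,2,0,0]
    - [0.8,2,0,0]
    - [0.9,2.28,0,0]
    - [0,0,0,0]
    - [0,0,1.5,0]
    - [0,0,1.5,0]
    - [0,0,1,0]
    - [0,0,0.6,0]
    - [0,0,0,0]
    - [0,0,0,0]

```text
clock: 16.77
eef_pos: [593.7, 85.0, 31.4]
tcp_rot: [-3.141, -0.0, 2.114]
contact_force: [0.3, -0.4, 0.4]
opening: 0.0
```

Call:
drive_tool:
  deltas:
    - [-0.3,-0.4,0,0]
    - [-0.3,-0.4,0,0]
    - [-0.53,-0.37,0,0]
    - [-0.53,-0.37,0,0]
    - [-0.32,-0.4,0,0]
    - [-0.32,-0.4,0,0]
    - [0,-0.2,0,0]
    - [0,-0.2,0,0]
    - [0,0,0,0]

```text
clock: 17.52
eef_pos: [585.8, 52.3, 32.7]
tcp_rot: [3.134, 0.002, 2.112]
contact_force: [9.7, 9.9, -6.9]
opening: 0.0
```

Call:
drive_tool:
  deltas:
    - [0,-0.1,0,0]
    - [0,-0.1,0,0]
    - [0,0,0,0]
    - [0,0,0,0]

```text
clock: 17.85
eef_pos: [585.1, 51.9, 32.7]
tcp_rot: [3.133, 0.002, 2.113]
contact_force: [12.2, 11.6, -8.3]
opening: 0.002
```

Call:
drive_tool:
  deltas:
    - [0,0,0,0]
    - [0,0,0,0]
    - [0,0.4,0,0]
    - [0,0.6,0,0]
    - [0,0.6,0,0]
    - [0,0,-2.5,0]
    - [0,0,-2,0]
    - [0,0,-2,0]
    - [-2,0,0,0]
    - [-1,0,0,0]
    - [0,0,0,0]
    - [0,0,0,0]

```text
clock: 18.85
eef_pos: [609.3, 32.3, 95.9]
tcp_rot: [-3.14, -0.001, 2.112]
contact_force: [1.1, -0.4, 0.2]
opening: 0.002
```

```bash
python3 - <<'E'
from h import *
knob('w7')
p=np.load('pics/w7.npz');w=p['im'][:,:,::-1];cv2.imwrite('pics/w7v.png',w)
E
```

```text
tcp [ 63.7 -42.8] 95.9 F [ 1.1 -0.4  0.2] hub off [ 0.8 -0.5]
hist from -180 by 15: [  0   0   0 176 387   0   0   0   0   0   0 432 233   0   0   0   0   0
   0 252 304   0   0   0]
red phi -1.7 398 41.4
```

View pics/w7v.png

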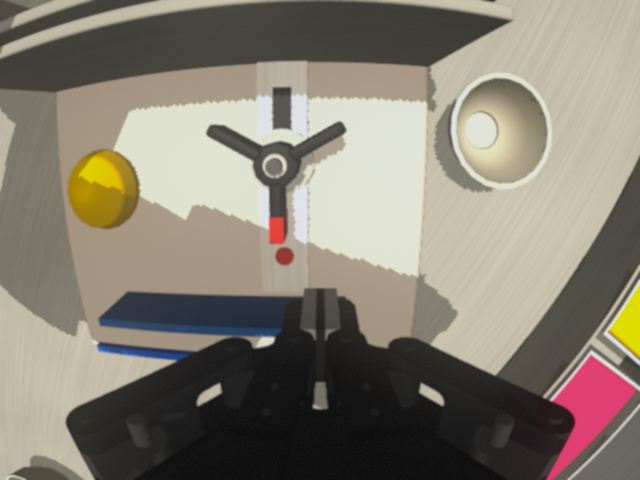

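Red is at −1.7°, pointing at the dot. I'll lift clear, then check the tab position and the bystanders.

Call:
drive_tool:
  deltas:
    - [-3,0,-3,0]
    - [-3,0,-3,0]
    - [-3,0,-3,0]
    - [-3,0,-3,0]
    - [0,0,-3,0]
    - [0,0,0,0]
    - [0,0,0,0]

```text
clock: 19.48
eef_pos: [671.4, -67.8, 245.6]
tcp_rot: [3.14, 0.001, 2.113]
contact_force: [0.0, 0.9, -0.2]
opening: 0.001
```

```bash
python3 - <<'E'
from h import *
knob('w8')
def tab(p):
    im,d=p['im'],p['d'];H=cv2.cvtColor(im,cv2.COLOR_RGB2HSV);m=(H[...,0]>100)&(H[...,0]<130)&(H[...,1]>80)
    m[:,:245]=0;m[:,415:]=0;m[:175]=0;m[335:]=0
    v,u=np.nonzero(m);Q=np.array([[*cut(x),x[2]] for x in (pt(p,a,b,d[b,a]) for a,b in zip(u,v))]);q=Q[(Q[:,2]>40)&(Q[:,2]<80)&(Q[:,1]>-125)&(abs(Q[:,0])<90)];return np.median(q[:,1]),len(q)
grab('scene','sc8');a,b=np.load('pics/scene0.npz'),np.load('pics/sc8.npz')
print('tab y before/after',tab(a),tab(b))
for n,q in(('before',a),('after',b)):
    H=cv2.cvtColor(q['im'],cv2.COLOR_RGB2HSV)
    y=(H[...,0]>15)&(H[...,0]<35)&(H[...,1]>130);y[:175]=0;y[335:]=0;v,u=np.nonzero(y&(np.arange(640)<415)[None]&(np.arange(640)>245)[None]);print('lemon',n,u.mean(),v.mean())
diff=cv2.absdiff(a['im'],b['im']).max(2)>60
print('ramekin diff',diff[290:328,360:402].sum(),'bottles',diff[160:335,440:530].sum(),'left',diff[190:330,90:165].sum())
print(r.sense()['qvel'].round(3))
E
```

```text
tcp [  65.1 -160.6] 245.6 F [ 0.   0.9 -0.2] hub off [ 0.5 -1.3]
hist from -180 by 15: [  0   0   0  34 185   1   0   0   0   0   0 143  84   0   0   0   0   0
   0 128  51   0   0   0]
red phi -1.7 119 41.6
tab y before/after (np.float64(-116.05891878358224), 130) (np.float64(-81.07767765574192), 151)
lemon before 315.99607843137255 231.93725490196078
lemon after 316.0902527075812 231.5234657039711
ramekin diff 0 bottles 1861 left 0
[ 0.004  0.011  0.011 -0.002 -0.    -0.002]
```

```bash
python3 -c "
from h import *
print(job.sign_off())"
```

```text
the job is handed in; nothing more can be done
None
```

The length stop is home and the knob is tight, with its red wing pointing at the red dot. I handed the job in at about 19.6 s with the arm clear of everything.

**What I did:** I pushed the stop home with the shut fingertips. The force rose at about 3 N/mm to roughly 10 N, which shows the bar against the guide. Three gentle wing strokes from the -y side then turned the knob about 238° clockwise onto its tight stop, with at most about 19 N at the wrist.

**Last checks:**
- **Stop:** the camera puts the tab at y ≈ -81 mm, where it should be when home. It started at -116 mm.
- **Knob:** the red wing reads -1.7° (about 0.03 rad) from the tight direction in two views, inside the 0.15 rad allowed.
- **Bystanders:** the lemon is unmoved to within a pixel, and there was no image change around the ramekin, bowl or spoon. The picture did change around the bottles and tub. I put that down to the arm's moved shadow, since the arm stayed high when it passed that side, but I did not measure them separately.

**What disagreed:** the fingertips measured about 11 mm behind the reported TCP, not 17 mm ahead of it as stated. My first pass therefore went over the tab without touching it. I saw this in the images, lowered the tool and redid the push.

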